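Gauge two cartridge shells on the port pins and sort them

TASK

Two cartridge shells lie in the lanes of the port gauge. Slide each one along its lane onto its horizontal pin as far as it will go, without forcing one that jams, and leave it there until both have been tried. Then set the shell that went fully home in the free slot of the wooden carrier, flat on the slot's floor, and put the one that jammed into the open grey scrap bin; leave the shell that is already in the carrier in its slot.

Things in the scene. Friction and masses are not known exactly. Their poses are not given: they have to be found in the camera images.
- gauge: Fixed port gauge: aluminium deck 275 x 210 mm, 16 mm thick, on the table; two lanes along its x axis at y = +62 and -62 mm, each ending at +x in a stop wall (face at x = +105 mm, 20 mm thick, top 68 mm above the table) that carries one horizontal steel pin per lane. Origin: on the table under the deck, midway between the lanes; z up.
- gauge_deck (a point): Point on the deck's top above the gauge's origin (16 mm above the table), same axes. Each lane is 46 mm wide between two wooden guide strips, 12 mm wide and 6 mm high above the deck, from x = -130 to +105 mm.
- pin_left_tip (a point): Centre of the tip of the pin in the lane at gauge y = +62 mm (gauge x = +50 mm, 24 mm above the deck, 40 mm above the table). Pin: 24 mm diameter, 55 mm long, pointing to gauge -x; its last 2 mm are chamfered to 21 mm diameter.
- pin_right_tip (a point): The same for the pin in the lane at gauge y = -62 mm.
- cartridge_a: Cartridge shell, black plastic, grey front end: 90 mm long (x), 44 wide (y), 48 high, about 0.16 kg. A round bore 62 mm deep opens mid-front (+x), axis 24 mm above the underside. The rear (-x) is a closed flange 8 mm thick, 44 wide, 62 high. Starts in either lane, bore towards the pin, 10 to 45 mm short of it. Origin: centre of the underside; z up.
- cartridge_b: The other shell, the same outside. One of the two is good and goes fully home (front end on the stop wall, origin at gauge x = +60 mm); the other has a tight bore and jams on the pin's tip (origin at about gauge x = +5 mm). Only the pin tells which.
- carrier: Fixed wooden carrier 124 x 162 x 22 mm, left or right of the gauge, with two open-topped slots side by side, each 100 mm long (x), 54 mm wide (y), at y = -42 (free) and +42 mm (used). Slot floor 8 mm above the table, walls 14 mm above that floor, 30 mm of wood between the slots. Origin: centre of its underside.
- slot_free (a point): Centre of the floor of the free slot, axes as the carrier's; a shell lies in it along x, either way round.
- spare: A third shell, already passed, lying in the carrier's used slot; same shape and origin as the others.
- bin: Fixed grey scrap bin, open at the top, 170 x 170 mm outside, 60 mm high, walls and floor 5 mm, on the other side of the gauge from the carrier. Origin: centre of its underside.
Things that resemble listed ones, but are neither listed nor needed, are in the scene too. What is shaped like the cartridge_a but turquoise is not meant. Of the things that look like the carrier, the smaller one is meant.

How it is judged:
On the way:
1. both shells have been slid up: the good one fully home on its pin (within 4 mm of the stop wall), the tight one up against the tip of its pin (within 6 mm), both in their lanes at once (x of cartridge_a in the frame of gauge above 0.056 m and z of each of cartridge_a, cartridge_b in the frame of gauge below 0.021 m and x of cartridge_b in the frame of gauge between 0.001 and 0.02 m and (horizontal distance between cartridge_b and pin_left_tip below 0.052 m or horizontal distance between cartridge_b and pin_right_tip below 0.052 m)), for 0.2 s.
At the end, for the whole second after the job is handed in: Good shell at rest in the free slot: within 12 mm of its centre, underside within 4 mm of its floor, upright within 0.08 rad. Tight shell at rest down inside the bin (origin within its walls, under 60 mm above the table). Spare shell still upright in its own slot (horizontal distance between cartridge_a and slot_free below 0.012 m and z of cartridge_a in the frame of slot_free below 0.004 m and angle between cartridge_a's own z axis and vertical below 0.08 rad and linear speed of each of cartridge_a, cartridge_b below 0.02 m/s and x of cartridge_b in the frame of bin between -0.08 and 0.08 m and y of cartridge_b in the frame of bin between -0.08 and 0.08 m and height (world z) of cartridge_b below 0.06 m and horizontal distance between spare and carrier below 0.056 m and height (world z) of spare below 0.014 m and angle between spare's own z axis and vertical below 0.1 rad); the robot touches nothing.
It fails at once if the good shell rammed against the gauge with more than 110 N (contact force between cartridge_a and gauge above 110 N).
It fails at once if the tight shell forced against the gauge with more than 110 N (contact force between cartridge_b and gauge above 110 N).
It also fails if it takes over 70 s, if anything falls off the work surface, if the arm or the gripper's body presses on something with over 40 N, if the wrist force passes 120 N, or if a joint passes its speed limit or range.

ROBOT

A 6-joint arm with a two-finger parallel gripper is mounted at the origin on the work surface. World frame = base frame: x ahead of the robot, y to its left, z up, the work surface at z = 0. Lengths are in m, angles in rad, forces in N, time in s.
With the tool pointing down it reaches from about 0.325 to 0.775 m from the base axis. Payload 5.5 kg.
Tool frame: the origin (TCP) lies at the centre of the arm's flange, where the gripper is bolted on; the fingertips stand 173 mm ahead of it and the grasp point (between the pads) lies 155 mm ahead of it (env.grip_point_offset is the distance from the TCP to the grasp point, in m); z points along the fingers, y is the line along which they close (so a half turn about z gives the same grasp; the last joint's range is limited). The gripper opens to 85 mm and grips with 20 to 120 N. Pads are 22 mm wide; open, the fingers measure 114 mm over their backs; the gripper's body (76 mm by 85 mm) begins 54 mm behind the grasp point. The pads swing forward as they close: fully open they stand 13 mm farther back than shut.
Start: joints at [1.117, 0.091, 1.231, -0, 1.82, -0.057], TCP at [0.232, 0.553, 0.405] pointing down, gripper open.
Joint ranges: [-2.87, 2.87], [-0.86, 2.18], [0.17, 2.46], [-1.51, 4.65], [0.06, 2.69], [-2.65, 2.65]. Speed limits (rad/s): [2.57, 2.57, 3.01, 3.14, 3.14, 3.14].

INTERFACE

Orientations are given as a rotation vector (axis times angle).
In Python, from rig import env, eyes, ticket gives the robot as it stands.
- The arm moves only by the shell command python3 -m creep 'ROWS' [FORCE]. ROWS is JSON, a list that holds one entry, the list of rows, each a list of 7 numbers: the opening, from 0 (shut) to 1 (fully open), then the shift along the tool's x, y, z as a fraction of full scale, then the turn, a rotation vector about the tool's x, y, z as a fraction of full scale. A call has 1 to 5 rows; each row shifts and turns the commanded pose from where the row before left it, along the tool's axes as they then stand; what a row does not reach is not made up. Full scale, the value 1, is 0.12 m for a shift and 90 degrees for a turn. A row lasts 1/10 s, in which the tool goes at most 50 mm and 8.59 degrees, less where a joint would pass 70% of its speed; a pose out of reach is approached as far as the arm can. A call with a number of a shift or a turn outside -1 to 1 is refused whole. A call with a gripper value outside its range is refused whole. The fingers move at their own pace and stop on an object; FORCE is the grip in N (left out, the last holds). Time passes only in rows, so rows that do not move let the fingers close. It gives the time, the measured TCP pose, the force, the opening and the grip force at its end, in the units of the state.
- env.state(): the state, without advancing time (a new reading comes with each control period).
- eyes.grab_frame(name): name is "side" or "top" or "wrist"; returns the picture (400x640x3 uint8, red, green, blue); there is no depth.
- eyes.camera_params(name): a dict with "fx", "fy", "cx", "cy" (pixels), "k1" (the pictures are not rectified: a ray, as slopes to the right and down, at radius r is drawn at 1 + k1 r^2 times it, then the intrinsics apply), "rvec" (rotation vector, rad) and "tvec" (3), from world to camera coordinates, as OpenCV has them. Camera axes: x right, y down, z forward; pixel columns grow to the right and rows downward; lengths in m; the calibration is good to about 2 mm. A picture is of the moment at which its call begins: read the wrist's pose just before it. camera_params takes no time and is no camera call; for the wrist camera it gives the pose at the moment of the call.
- ticket.finish_job(): hands the job in; it is judged then, once.
The state is a dict: "t": time; "joint_pos": joint angles; "joint_velocities": joint speeds; "joint_torque": joint torques, N m; "tcp_pos": TCP position; "orientation": TCP orientation; "contact_force": force on the tool from outside, world axes, zero at the start; "torque": the same for the moment, N m; "gripper_width": opening from 0.0 (shut) to 1.0 (fully open); "gripper_force": force on a finger pad.
Only numpy, scipy, OpenCV 4.12 (cv2) and the standard library are available. Lean on these libraries where they do the work, as an engineer would, in place of code of your own. Each camera call takes 0.05 s, during which the arm holds its last target. There are 200 camera calls.

## Working session

There is one attempt and no reset: what is moved stays moved. The work goes in short steps, Python scripts to look and compute and a shell command to move; the robot and the scene stay as the last step left them, time stands still between calls to the robot, and variables do not carry over. Pictures are saved under pics/ and viewed, at most 14 in all, crops included, and the job is handed in when it is done.

```bash
ls; mkdir -p pics
python3 - <<'E'
from rig import env,eyes
import cv2
s=env.state();print(s)
for n in("top","side"):
    cv2.imwrite(f"pics/{n}0.png",eyes.grab_frame(n)[:,:,::-1]);print(n,eyes.camera_params(n))
E
```

```text
pics
{'t': 0.0, 'joint_pos': array([ 1.11731097e+00,  9.18639414e-02,  1.23187650e+00, -2.08823447e-05,
        1.81980824e+00, -5.67051970e-02]), 'joint_velocities': array([ 0.00099221,  0.00116122, -0.00134826, -0.00013068,  0.00147121,
        0.00121643]), 'joint_torque': array([ 1.65163416e-03, -4.58742321e+01, -4.18018627e+01,  1.29787481e-04,
        1.20820140e-02, -9.39340850e-06]), 'tcp_pos': array([0.23190258, 0.55343321, 0.4035528 ]), 'orientation': array([-6.19094605e-01, -3.07950311e+00,  2.98066926e-03]), 'contact_force': array([0.0757463 , 0.30296054, 0.31901405]), 'torque': array([-0.03707889, -0.06999229,  0.01179758]), 'gripper_force': 0.0, 'gripper_width': 1.002959539712147}
top {'fx': 405.5749329522679, 'fy': 405.5749329522679, 'cx': 325.19289855826065, 'cy': 199.73393574859435, 'k1': -0.10413699557643057, 'rvec': array([ 2.16683872, -2.22242557,  0.04026343]), 'tvec': array([0.02007975, 0.46080068, 1.26237005])}
side {'fx': 519.0277245255616, 'fy': 519.0277245255616, 'cx': 313.7672446513553, 'cy': 193.56744936311614, 'k1': -0.025986549196011066, 'rvec': array([ 2.306719  , -0.52781093,  0.1947013 ]), 'tvec': array([-0.43791657,  0.2011053 ,  1.35721315])}
```

View pics/top0.png

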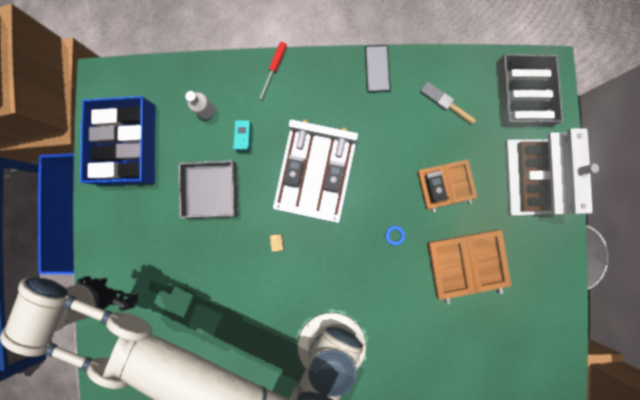

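View pics/side0.png

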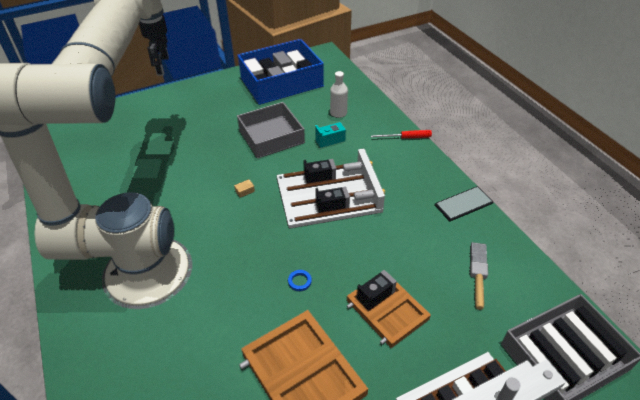

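```bash
cat > h.py <<'E'
import numpy as np,cv2
from scipy.spatial.transform import Rotation as R
def ray(p,uv):
    K=np.array([[p['fx'],0,p['cx']],[0,p['fy'],p['cy']],[0,0,1.]])
    n=cv2.undistortPoints(np.array(uv,float).reshape(-1,1,2),K,np.array([p['k1'],0,0,0.])).reshape(-1,2)
    M=R.from_rotvec(p['rvec']).as_matrix()
    return -M.T@p['tvec'], np.c_[n,np.ones(len(n))]@M
def pt(p,uv,z):
    c,d=ray(p,uv); return c+d*((z-c[2])/d[:,2])[:,None]
def proj(p,X):
    K=np.array([[p['fx'],0,p['cx']],[0,p['fy'],p['cy']],[0,0,1.]])
    return cv2.projectPoints(np.array(X,float).reshape(-1,1,3),p['rvec'],p['tvec'],K,np.array([p['k1'],0,0,0.]))[0].reshape(-1,2)
E
python3 - <<'E'
import cv2
from rig import eyes
from h import *
im=cv2.imread('pics/top0.png')
a=cv2.resize(im[110:230,265:365],None,fx=4,fy=4,interpolation=cv2.INTER_CUBIC)
b=cv2.resize(im[110:230,410:490],None,fx=4,fy=4,interpolation=cv2.INTER_CUBIC)
cv2.imwrite('pics/crop0.png',np.hstack([a,b]))
p=eyes.camera_params('top')
print(pt(p,[[316,170],[208,190],[460,183],[437,187]],0.02).round(3))
E
```

```text
[[ 0.555  0.035  0.02 ]
 [ 0.501  0.377  0.02 ]
 [ 0.503 -0.417  0.02 ]
 [ 0.492 -0.343  0.02 ]]
```

View pics/crop0.png

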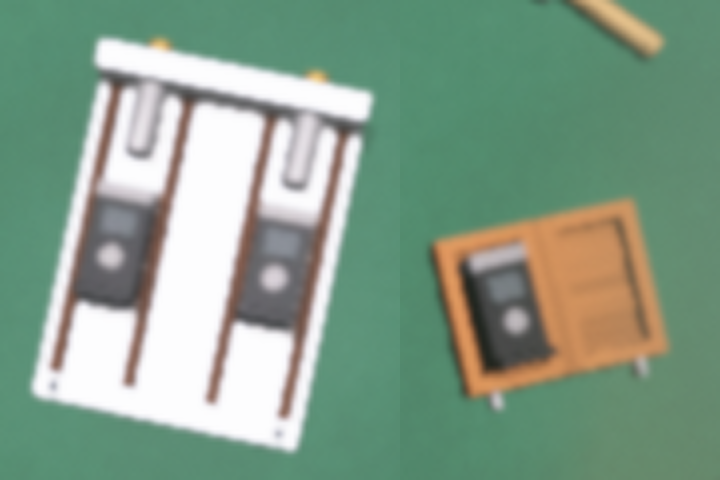

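The top view shows the gauge with its wall away from the robot. Deck near corners are at about (273,208) and (339,222), wall-top far corners at (290,120) and (358,133). The bin is on the left at (208,190). The small carrier is on the right, with the spare in its left slot and the right slot free at (460,183).

Run:
```python
import cv2
from rig import eyes,env
from h import *
im=cv2.imread('pics/top0.png');p=eyes.camera_params('top')
cr=lambda x,y,ox=265:[(x+.5)/4-.5+ox,(y+.5)/4-.5+110]
d=pt(p,[cr(32,395),cr(296,452)],.016); w=pt(p,[cr(96,38),cr(373,93)],.068)
print('deck near',d.round(4),'width',np.linalg.norm(d[0]-d[1])); print('wall far',w.round(4),np.linalg.norm(w[0]-w[1]))
ax=(w.mean(0)-d.mean(0))[:2]; print('len',np.linalg.norm(ax),'yaw',np.degrees(np.arctan2(ax[1],ax[0])))
for a in(d,w):
    v=(a[0]-a[1])[:2]; print('yaw by y',np.degrees(np.arctan2(-v[0],v[1])))
# pin tips (top of tip, z=.05)
print('pins', pt(p,[cr(139,155),cr(294,186)],.04).round(4))
# shells: front top edge centre (z=.064), rear top z=.078
print('front',pt(p,[cr(126,190),cr(287,215)],.064).round(4),'rear',pt(p,[cr(107,305),cr(268,325)],.078).round(4))
hsv=cv2.cvtColor(im,cv2.COLOR_BGR2HSV)
m=cv2.inRange(hsv,(5,110,90),(20,255,255)); m[:, :410]=0;m[:,490:]=0;m[:150]=0;m[215:]=0
m=cv2.morphologyEx(m,cv2.MORPH_CLOSE,np.ones((3,3)))
c=max(cv2.findContours(m,0,1)[0],key=cv2.contourArea)
q=pt(p,c.reshape(-1,2),.022)[:,:2].astype(np.float32); print('carrier',cv2.minAreaRect(q),cv2.boundingRect(c))
print('carrier corner', pt(p,[cr(436,241,310),cr(633,200,310),cr(667,352,310),cr(472,397,310)],.022).round(4))
print('spare rear', )
sub=hsv[140:235,165:250]; 
g=cv2.inRange(sub,(0,0,0),(180,70,255)); g=cv2.morphologyEx(g,cv2.MORPH_OPEN,np.ones((3,3)))
c=max(cv2.findContours(g,0,1)[0],key=cv2.contourArea)+np.array([165,140])
q=pt(p,c.reshape(-1,2),.060)[:,:2].astype(np.float32); print('bin',cv2.minAreaRect(q))
s=env.state();print(R.from_rotvec(s['orientation']).as_matrix().round(3))
```

```text
deck near [[ 0.438   0.1736  0.016 ]
 [ 0.3884 -0.0317  0.016 ]] width 0.21116249122130867
wall far [[ 0.7067  0.113   0.068 ]
 [ 0.6586 -0.096   0.068 ]] 0.21444353283404832
len 0.2765215782427754 yaw -13.054027828207367
yaw by y -13.584346876246773
yaw by y -12.966906808875788
pins [[ 0.6207  0.084   0.04  ]
 [ 0.5934 -0.0351  0.04  ]]
front [[ 0.5901  0.0927  0.064 ]
 [ 0.5678 -0.0285  0.064 ]] rear [[ 0.502   0.1076  0.078 ]
 [ 0.484  -0.0119  0.078 ]]
carrier ((0.49997928738594055, -0.3744925856590271), (0.12383588403463364, 0.162981778383255), 11.149334907531738) (418, 161, 58, 48)
carrier corner [[ 0.5468 -0.2867  0.022 ]
 [ 0.5759 -0.4455  0.022 ]
 [ 0.4551 -0.4675  0.022 ]
 [ 0.4239 -0.3105  0.022 ]]
spare rear
bin ((0.5010550022125244, 0.36727142333984375), (0.18442349135875702, 0.17670275270938873), 89.68072509765625)
[[-0.922  0.386 -0.001]
 [ 0.386  0.922 -0.002]
 [ 0.    -0.002 -1.   ]]
```

```bash
python3 -m creep '[[[0,0,0,0,0,0,-0.0533],[0,0,0,0,0,0,-0.0533],[0,-0.272,-0.306,0,0,0,0],[0,-0.272,-0.306,0,0,0,0],[0,-0.272,-0.306,0,0,0,0]]]' 30
python3 -m creep '[[[0,-0.272,-0.306,0,0,0,0],[0,-0.272,-0.306,0,0,0,0],[0,-0.272,-0.306,0,0,0,0],[0,-0.272,-0.306,0,0,0,0],[0,-0.272,-0.306,0,0,0,0]]]'
python3 -m creep '[[[0,-0.272,-0.306,0,0,0,0],[0,-0.272,-0.306,0,0,0,0],[0,0,0,0,0,0,0],[0,0,0,0,0,0,0]]]'
cat > loc.py <<'E'
from rig import env
from h import *
G0=np.array([.5595,.0365]);GY=np.radians(-13.1)
def g(xy,o=G0,a=GY):
    d=np.atleast_2d(xy)[:,:2]-o; c,s=np.cos(a),np.sin(a); return np.c_[d@[c,s],d@[-s,c]]
if __name__=='__main__':
    s=env.state();M=R.from_rotvec(s['orientation']).as_matrix()
    print('t',s['t'],'gauge xy mm',(g(s['tcp_pos'])*1e3).round(1),'z',s['tcp_pos'][2].round(4),'yaw of tool y vs gauge y',np.degrees(np.arctan2(M[1,1],M[0,1])-np.pi/2-GY).round(2),'tilt',M[:,2].round(3),'F',s['contact_force'].round(1),'w',round(s['gripper_width'],3))
E
python3 - <<'E'
from rig import eyes
import cv2
for n in('wrist','top'): cv2.imwrite(f'pics/{n}1.png',eyes.grab_frame(n)[:,:,::-1])
from h import *
np.save('pics/wp1.npy',eyes.camera_params('wrist'),allow_pickle=True)
E
python3 loc.py
```

```text
t: 0.6
tcp_pos: [0.3025, 0.4226, 0.4038]
orientation: [-0.357, -3.121, 0.002]
contact_force: [1.7, 0.2, 0.7]
gripper_width: 0.144
gripper_force: 0.0
t: 1.1
tcp_pos: [0.4198, 0.2061, 0.4044]
orientation: [-0.359, -3.121, 0.0]
contact_force: [1.6, 0.3, 0.3]
gripper_width: -0.003
gripper_force: 0.0
t: 1.5
tcp_pos: [0.4666, 0.1207, 0.4041]
orientation: [-0.364, -3.119, -0.0]
contact_force: [-1.4, 0.4, 1.0]
gripper_width: 0.001
gripper_force: 0.0
t 1.6 gauge xy mm [[-110.6   62.4]] z 0.4045 yaw of tool y vs gauge y 0.01 tilt [-0.001  0.    -1.   ] F [ 0.2  0.3 -0.3] w 0.005
```

View pics/wrist1.png

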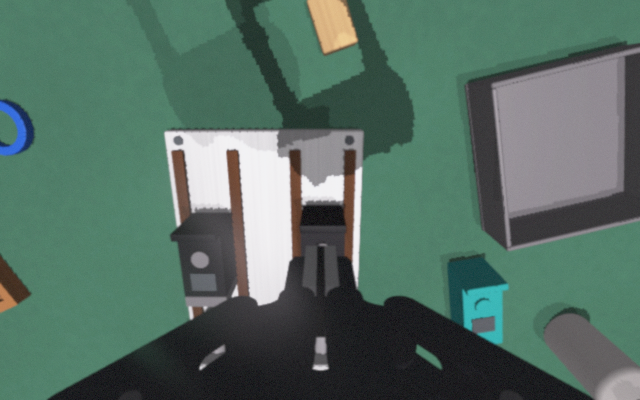

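The wrist view shows the gauge aligned with the image. Deck near corners are at (166,131) and (363,131). Strip ends are at about (180,151), (233,150), (295,150) and (349,150). The left-lane shell's flange top edge runs from (304,206) to (343,206), and the right-lane one from (185,212) to (235,212).

Run:
```python
from h import *
from loc import g
p=np.load('pics/wp1.npy',allow_pickle=True).item()
f=lambda uv,z:print((g(pt(p,uv,z))*1e3).round(1).tolist())
f([[166,131],[363,131]],.016)
f([[179.5,151],[233.5,150],[295,150],[349,150]],.022)
f([[304,206],[343,206],[193,212],[238,212]],.078)
```

```text
[[-148.1, -98.5], [-147.9, 107.7]]
[[-128.0, -84.2], [-128.9, -27.3], [-128.9, 36.9], [-129.0, 93.1]]
[[-86.4, 48.2], [-86.4, 84.1], [-80.4, -55.2], [-80.4, -13.1]]
```

```bash
python3 -m creep '[[[0,0,0,0.332,0,0,0],[0,0,0,0.332,0,0,0],[0,0,0,0.332,0,0,0],[0,0,0,0.332,0,0,0],[0,0,0,0.332,0,0,0]]]' >/dev/null
python3 -m creep '[[[0,0,0,0,0,0,0],[0,-0.083,0,0,0,0,0],[0,-0.083,0,0,0,0,0],[0,-0.06,0,0,0,0,0],[0,-0.06,0,0,0,0,0]]]' |grep force; python3 loc.py
python3 -m creep '[[[0,-0.05,0,0,0,0,0],[0,-0.05,0,0,0,0,0],[0,-0.025,0,0,0,0,0],[0,0,0,0,0,0,0]]]' |grep force; python3 loc.py
```

```text
contact_force: [-3.1, -0.2, 0.9]
gripper_force: 0.0
t 2.6 gauge xy mm [[-74.5  62.1]] z 0.2076 yaw of tool y vs gauge y -0.05 tilt [ 0.003  0.001 -1.   ] F [-3.1 -0.2  0.9] w 0.004
contact_force: [-0.8, -0.2, -0.5]
gripper_force: 0.0
t 3.0 gauge xy mm [[-60.3  61.6]] z 0.2054 yaw of tool y vs gauge y -0.06 tilt [ 0. -0. -1.] F [-0.8 -0.2 -0.5] w -0.0
```

Now the sensitive region, in 2.4 mm rows.

```bash
for i in 1; do
python3 -m creep '[[[0,-0.02,0,0,0,0,0],[0,-0.02,0,0,0,0,0],[0,-0.02,0,0,0,0,0],[0,0,0,0,0,0,0]]]' |grep contact
python3 -m creep '[[[0,-0.02,0,0,0,0,0],[0,-0.02,0,0,0,0,0],[0,0,0,0,0,0,0]]]' |grep contact; done; python3 loc.py
python3 - <<'E'
from rig import eyes
import cv2
im=eyes.grab_frame('side')[:,:,::-1]
cv2.imwrite('pics/side2.png',cv2.resize(im[140:235,265:395],None,fx=5,fy=5,interpolation=2))
E
```

```text
contact_force: [0.2, -0.8, -0.2]
contact_force: [-0.5, -1.0, -0.1]
t 3.7 gauge xy mm [[-48.5  61.7]] z 0.2055 yaw of tool y vs gauge y -0.05 tilt [ 0. -0. -1.] F [-0.5 -1.  -0.1] w -0.003
```

View pics/side2.png

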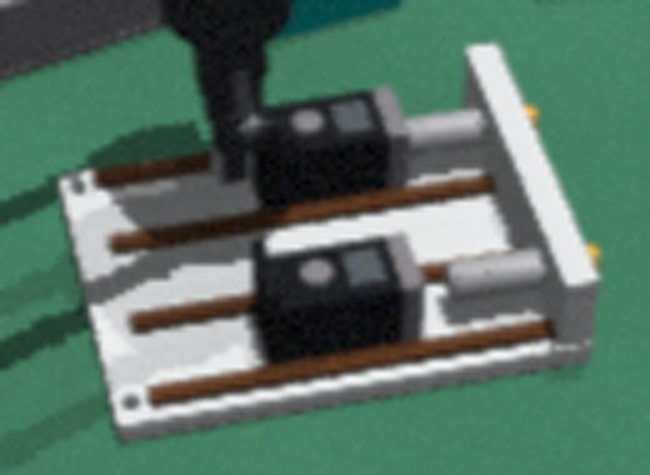

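The side view shows the closed fingers behind the left-lane shell. Its grey front, at about (400,130) in the crop, is at the pin tip, and the force is still about 1 N.

```bash
python3 -m creep '[[[0,-0.02,0,0,0,0,0],[0,-0.02,0,0,0,0,0],[0,0,0,0,0,0,0]]]' |grep contact; python3 loc.py
```

```text
contact_force: [-0.3, 1.1, -0.0]
t 4.05 gauge xy mm [[-43.7  61.7]] z 0.2055 yaw of tool y vs gauge y -0.05 tilt [ 0. -0. -1.] F [-0.3  1.1 -0. ] w -0.001
```

```bash
python3 -m creep '[[[0,-0.02,0,0,0,0,0],[0,-0.02,0,0,0,0,0],[0,0,0,0,0,0,0]]]' |grep contact; python3 loc.py
```

```text
contact_force: [-0.2, 0.4, 0.0]
t 4.35 gauge xy mm [[-38.8  61.7]] z 0.2055 yaw of tool y vs gauge y -0.05 tilt [ 0. -0. -1.] F [-0.2  0.4  0. ] w -0.004
```

```bash
python3 -m creep '[[[0,-0.025,0,0,0,0,0],[0,-0.025,0,0,0,0,0],[0,-0.025,0,0,0,0,0],[0,0,0,0,0,0,0]]]' |grep contact; python3 loc.py
```

```text
contact_force: [-0.1, 0.2, 0.1]
t 4.75 gauge xy mm [[-29.7  61.6]] z 0.2055 yaw of tool y vs gauge y -0.05 tilt [ 0.001 -0.    -1.   ] F [-0.1  0.2  0.1] w 0.003
```

```bash
python3 -m creep '[[[0,-0.025,0,0,0,0,0],[0,-0.025,0,0,0,0,0],[0,-0.025,0,0,0,0,0],[0,0,0,0,0,0,0]]]' |grep contact; python3 loc.py
```

```text
contact_force: [0.6, 0.1, 1.2]
t 5.15 gauge xy mm [[-20.8  61.6]] z 0.2055 yaw of tool y vs gauge y -0.05 tilt [ 0. -0. -1.] F [0.6 0.1 1.2] w -0.0
```

```bash
python3 -m creep '[[[0,-0.025,0,0,0,0,0],[0,-0.025,0,0,0,0,0],[0,-0.025,0,0,0,0,0],[0,-0.025,0,0,0,0,0],[0,0,0,0,0,0,0]]]' |grep contact; python3 loc.py
```

```text
contact_force: [-0.4, -0.9, -0.3]
t 5.65 gauge xy mm [[-8.7 61.6]] z 0.2055 yaw of tool y vs gauge y -0.05 tilt [ 0.001 -0.    -1.   ] F [-0.4 -0.9 -0.3] w 0.003
```

```bash
python3 -m creep '[[[0,-0.02,0,0,0,0,0],[0,-0.02,0,0,0,0,0],[0,0,0,0,0,0,0]]]' |grep contact; python3 loc.py
```

```text
contact_force: [0.1, 0.1, 0.8]
t 5.95 gauge xy mm [[-4.1 61.6]] z 0.2055 yaw of tool y vs gauge y -0.05 tilt [ 0. -0. -1.] F [0.1 0.1 0.8] w 0.0
```

```bash
python3 -m creep '[[[0,-0.02,0,0,0,0,0],[0,0,0,0,0,0,0]]]' |grep contact; python3 loc.py
```

```text
contact_force: [-1.1, 0.1, -0.3]
t 6.15 gauge xy mm [[-1.7 61.6]] z 0.2055 yaw of tool y vs gauge y -0.05 tilt [ 0. -0. -1.] F [-1.1  0.1 -0.3] w 0.002
```

Continue in 1.2 mm steps until force rises.

```bash
for k in 1; do
python3 -m creep '[[[0,-0.01,0,0,0,0,0],[0,-0.01,0,0,0,0,0],[0,0,0,0,0,0,0]]]' |grep contact; done; python3 loc.py
```

```text
contact_force: [-0.8, -0.5, 0.3]
t 6.45 gauge xy mm [[ 0.6 61.7]] z 0.2055 yaw of tool y vs gauge y -0.04 tilt [ 0. -0. -1.] F [-0.8 -0.5  0.3] w 0.0
```

```bash
python3 -m creep '[[[0,-0.01,0,0,0,0,0],[0,-0.01,0,0,0,0,0],[0,0,0,0,0,0,0]]]' |grep contact; python3 loc.py
```

```text
contact_force: [-0.3, 0.4, 0.4]
t 6.75 gauge xy mm [[ 3.  61.7]] z 0.2055 yaw of tool y vs gauge y -0.04 tilt [ 0. -0. -1.] F [-0.3  0.4  0.4] w 0.001
```

```bash
python3 -m creep '[[[0,-0.01,0,0,0,0,0],[0,0,0,0,0,0,0]]]' |grep contact; python3 loc.py
```

```text
contact_force: [-5.7, 1.7, 2.7]
t 6.95 gauge xy mm [[ 3.6 61.8]] z 0.2054 yaw of tool y vs gauge y -0.03 tilt [-0.002  0.    -1.   ] F [-5.7  1.7  2.7] w -0.002
```

Home at the predicted position. I'll cross low behind the shells to the right lane.

```bash
python3 -m creep '[[[0,0.2,0,0,0,0,0],[0,0.33,0,0,0,0,0],[0,0.335,0,0,0,0,0],[0,0,0,0,0,0,0]]]' |grep contact
python3 -m creep '[[[0,0,-0.344,0,0,0,0],[0,0,-0.344,0,0,0,0],[0,0,-0.344,0,0,0,0],[0,0,0,0,0,0,0]]]' |grep contact; python3 loc.py
```

```text
contact_force: [1.6, 0.6, -0.2]
contact_force: [0.6, 0.2, 1.2]
t 7.75 gauge xy mm [[-99.2 -65.7]] z 0.206 yaw of tool y vs gauge y -0.32 tilt [ 0.001 -0.002 -1.   ] F [0.6 0.2 1.2] w -0.001
```

```bash
python3 -m creep '[[[0,-0.083,0,0,0,0,0],[0,-0.05,0,0,0,0,0],[0,-0.05,0,0,0,0,0],[0,-0.05,0,0,0,0,0],[0,0,0,0,0,0,0]]]' |grep contact; python3 loc.py
```

```text
contact_force: [0.4, -0.3, 0.2]
t 8.25 gauge xy mm [[-71.2 -61.4]] z 0.2053 yaw of tool y vs gauge y 0.03 tilt [-0.  0. -1.] F [ 0.4 -0.3  0.2] w -0.002
```

```bash
python3 -m creep '[[[0,-0.03,0,0,0,0,0],[0,-0.03,0,0,0,0,0],[0,-0.03,0,0,0,0,0],[0,-0.02,0,0,0,0,0],[0,0,0,0,0,0,0]]]' |grep contact; python3 loc.py
```

```text
contact_force: [-0.3, 0.4, 0.1]
t 8.75 gauge xy mm [[-58.4 -62.2]] z 0.2055 yaw of tool y vs gauge y -0.05 tilt [ 0. -0. -1.] F [-0.3  0.4  0.1] w 0.001
```

```bash
python3 -m creep '[[[0,-0.01,0,0,0,0,0],[0,-0.01,0,0,0,0,0],[0,0,0,0,0,0,0]]]' |grep contact; python3 loc.py
```

```text
contact_force: [-0.7, -1.1, -0.3]
t 9.05 gauge xy mm [[-56.2 -62.2]] z 0.2055 yaw of tool y vs gauge y -0.05 tilt [ 0. -0. -1.] F [-0.7 -1.1 -0.3] w -0.0
```

```bash
python3 -m creep '[[[0,-0.01,0,0,0,0,0],[0,-0.01,0,0,0,0,0],[0,0,0,0,0,0,0]]]' |grep contact; python3 loc.py
```

```text
contact_force: [-0.5, 0.5, 0.0]
t 9.35 gauge xy mm [[-53.8 -62.1]] z 0.2055 yaw of tool y vs gauge y -0.04 tilt [ 0. -0. -1.] F [-0.5  0.5  0. ] w -0.002
```

```bash
python3 -m creep '[[[0,-0.01,0,0,0,0,0],[0,-0.01,0,0,0,0,0],[0,0,0,0,0,0,0]]]' |grep contact; python3 loc.py
```

```text
contact_force: [-4.2, 1.6, 2.2]
t 9.65 gauge xy mm [[-51.8 -62.1]] z 0.2054 yaw of tool y vs gauge y -0.04 tilt [-0.002  0.    -1.   ] F [-4.2  1.6  2.2] w 0.0
```

```bash
python3 -m creep '[[[0,-0.008,0,0,0,0,0],[0,0,0,0,0,0,0]]]' |grep contact; python3 loc.py
```

```text
contact_force: [-9.0, 2.5, 2.8]
t 9.85 gauge xy mm [[-51.4 -62. ]] z 0.2053 yaw of tool y vs gauge y -0.03 tilt [-0.004  0.001 -1.   ] F [-9.   2.5  2.8] w -0.0
```

Right shell jams at the pin tip (origin ≈ +5 mm): it is the tight one. I'll fetch the good one from the left lane first.

```bash
python3 -m creep '[[[0,0.1,0,0,0,0,0],[0,0,0,-0.333,0,0,0],[0,0,0,-0.333,0,0,0],[1,0,0,0,0,0,0]]]' 40 |grep contact
python3 -m creep '[[[1,-0.248,0.258,0,0,0,0],[1,-0.248,0.258,0,0,0,0],[1,-0.248,0.258,0,0,0,0],[1,-0.248,0.258,0,0,0,0],[1,0,0,0,0,0,0]]]' |grep contact
python3 -m creep '[[[1,0,0,0,0,0,0]]]'|grep width; python3 loc.py
python3 - <<'E'
from rig import eyes
import cv2
im=eyes.grab_frame('wrist')[:,:,::-1]; cv2.imwrite('pics/w3.png',im)
E
```

```text
contact_force: [-0.0, -0.5, 0.7]
contact_force: [-0.9, -0.6, -0.1]
gripper_width: 0.996
t 10.85 gauge xy mm [[57.1 62.3]] z 0.2836 yaw of tool y vs gauge y 0.02 tilt [-0.002 -0.    -1.   ] F [-0.3 -0.7 -0.1] w 0.996
```

View pics/w3.png

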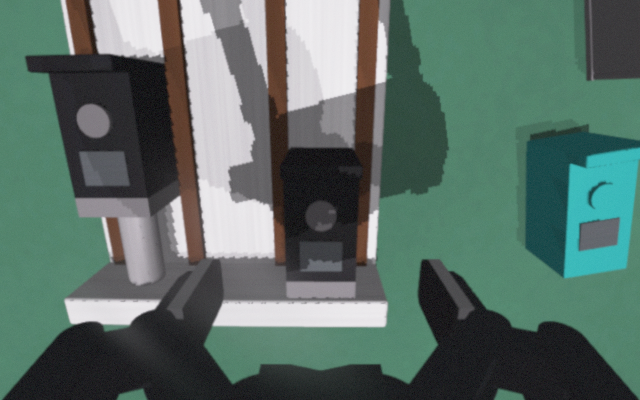

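The wrist view shows the left shell's front on the stop wall at (321,290), with the open fingers straddling it symmetrically at columns 220 and 420. The right shell is stuck at its pin tip (140,215).

```bash
python3 -m creep '[[[1,0,0,0.319,0,0,0],[1,0,0,0.319,0,0,0],[1,0,0,0,0,0,0]]]' |grep contact; python3 loc.py
python3 -m creep '[[[0,0,0,0,0,0,0],[0,0,0,0,0,0,0],[0,0,0,0,0,0,0],[0,0,0,0,0,0,0],[0,0,0,0,0,0,0]]]' 40 |tail -3; python3 loc.py
```

```text
contact_force: [-1.1, -0.3, -1.6]
t 11.2 gauge xy mm [[54.2 60. ]] z 0.2031 yaw of tool y vs gauge y -0.1 tilt [-0.01  -0.001 -1.   ] F [-1.1 -0.3 -1.6] w 1.001
contact_force: [-2.5, 0.6, 7.8]
gripper_width: 0.511
gripper_force: 43.6
t 11.7 gauge xy mm [[57.3 61.8]] z 0.2125 yaw of tool y vs gauge y -0.04 tilt [ 0.005  0.    -1.   ] F [-2.5  0.6  7.8] w 0.511
```

```bash
python3 -m creep '[[[0,0,0,-0.01,0,0,0],[0,0,0,0,0,0,0],[0,0.04,0,0,0,0,0],[0,0.06,0,0,0,0,0],[0,0,0,0,0,0,0]]]' |grep contact; python3 loc.py
```

```text
contact_force: [-0.2, -1.3, 7.3]
t 12.2 gauge xy mm [[45.  61.7]] z 0.2125 yaw of tool y vs gauge y -0.05 tilt [ 0.005 -0.    -1.   ] F [-0.2 -1.3  7.3] w 0.505
```

```bash
python3 -m creep '[[[0,0.12,0,0,0,0,0],[0,0.13,0,0,0,0,0],[0,0.13,0,0,0,0,0],[0,0.12,0,0,0,0,0],[0,0,0,0,0,0,0]]]' |grep contact; python3 loc.py
python3 - <<'E'
from rig import eyes
import cv2
im=eyes.grab_frame('side')[:,:,::-1]
cv2.imwrite('pics/side4.png',cv2.resize(im[120:235,265:395],None,fx=5,fy=5,interpolation=2))
E
```

```text
contact_force: [-5.0, -0.3, 10.4]
t 12.7 gauge xy mm [[-16.   61.8]] z 0.2125 yaw of tool y vs gauge y -0.02 tilt [ 0.003  0.    -1.   ] F [-5.  -0.3 10.4] w 0.508
```

View pics/side4.png

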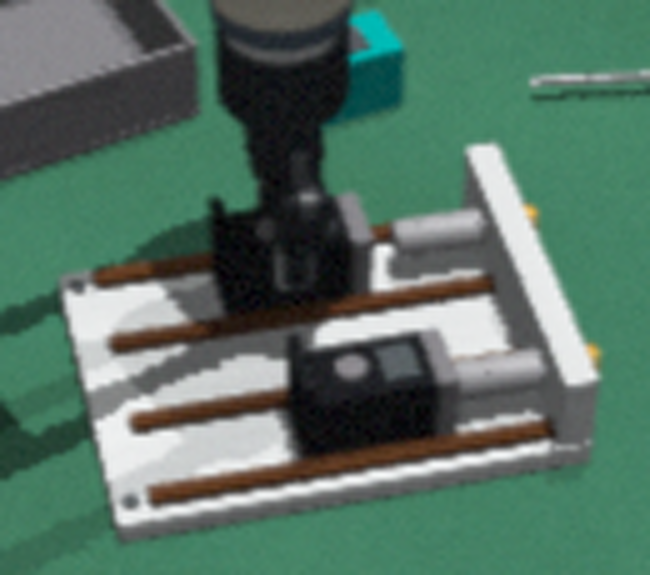

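The good shell is held clear of its pin. I'll lift, turn to the carrier's yaw, and hover just beyond the carrier to re-measure it.

```bash
python3 -m creep '[[[0,0,0,-0.2,0,0,0],[0,0,0,-0.4,0,0,0],[0,0,0,-0.31,0,0,-0.0885],[0,0,0,0,0,0,-0.0885],[0,0,0,0,0,0,-0.0885]]]' |grep contact; python3 loc.py
python3 -m creep '[[[0,0.0368,-0.378,0,0,0,0],[0,0.0368,-0.378,0,0,0,0],[0,0.0368,-0.378,0,0,0,0],[0,0.0368,-0.378,0,0,0,0],[0,0.0368,-0.378,0,0,0,0]]]' |grep contact
python3 -m creep '[[[0,0.0368,-0.378,0,0,0,0],[0,0.0368,-0.378,0,0,0,0],[0,0.0368,-0.378,0,0,0,0],[0,0.0368,-0.378,0,0,0,0],[0,0.0368,-0.378,0,0,0,0]]]' |grep contact
python3 -m creep '[[[0,0.0368,-0.378,0,0,0,0],[0,0,0,0,0,0,0],[0,0,0,0,0,0,0],[0,0,0,0,0,0,0]]]'
python3 - <<'E'
from rig import eyes,env
from h import *
np.save('pics/wp5.npy',eyes.camera_params('wrist'),allow_pickle=True)
cv2.imwrite('pics/w5.png',eyes.grab_frame('wrist')[:,:,::-1]);cv2.imwrite('pics/top5.png',eyes.grab_frame('top')[:,:,::-1])
s=env.state();M=R.from_rotvec(s['orientation']).as_matrix();print(s['tcp_pos'],np.degrees(np.arctan2(-M[0,1],M[1,1])),M[:,2])
E
```

```text
contact_force: [0.8, 0.1, -2.3]
t 13.25 gauge xy mm [[-15.3  61.7]] z 0.3209 yaw of tool y vs gauge y 24.18 tilt [ 0.002  0.    -1.   ] F [ 0.8  0.1 -2.3] w 0.507
contact_force: [0.6, 0.2, -1.3]
contact_force: [1.8, 0.5, -1.8]
t: 14.65
tcp_pos: [0.604, -0.3984, 0.3187]
orientation: [0.295, -3.127, -0.002]
contact_force: [0.3, 0.5, -1.6]
gripper_width: 0.509
gripper_force: 43.0
[ 0.60416086 -0.39774388  0.31982241] 10.849338641246625 [ 4.45629747e-04  4.07663581e-05 -9.99999900e-01]
```

View pics/w5.png

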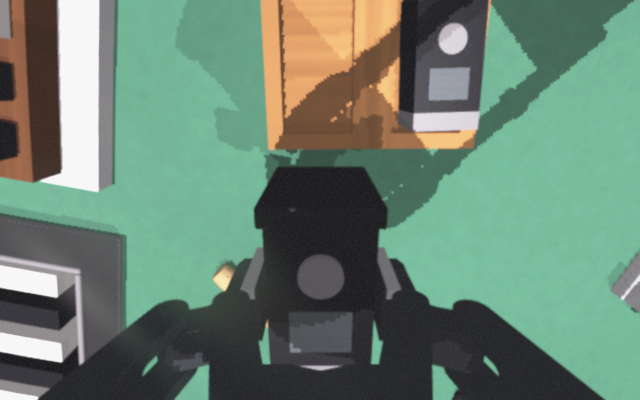

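The wrist view shows the carrier's far edge at row 149 between columns 268 and 475, level, so the yaw is right. The free slot spans about columns 282 to 354, centred under the held shell at column 320.

Run:
```python
from h import *
p=np.load('pics/wp5.npy',allow_pickle=True).item()
a=np.radians(10.85);c,s=np.cos(a),np.sin(a)
T=np.array([.60416,-.39774])
def loc(uv,z):
    d=pt(p,uv,z)[:,:2]-T; return (np.c_[d@[c,s],d@[-s,c]]*1e3).round(1).tolist()
print('edge rel tool (fwd,left)',loc([[268,149],[475,149]],.022)); print('slot',loc([[281.5,100],[354,100]],.015))
w=np.array([[.5002,-.376]])-T;print('top centre rel',(np.c_[w@[c,s],w@[-s,c]]*1e3).round(1))
print('cx',p['cx'],proj(p,[[*T,.2],[*T,.05]]))
im=cv2.imread('pics/w5.png');h=cv2.cvtColor(im,cv2.COLOR_BGR2HSV);m=cv2.inRange(h,(5,100,60),(22,255,255))
print([ (np.flatnonzero(m[r])[[0,-1]]).tolist() for r in(120,140,147)], im[60,262:420:4].sum(1).tolist())
```

```text
edge rel tool (fwd,left) [[-33.4, -40.9], [-33.6, 122.8]]
slot [[-70.4, -29.8], [-70.4, 26.4]]
top centre rel [[-98.   40.9]]
cx 320.2129513985744 [[320.66646207 345.35861586]
 [320.03470612 200.25087847]]
[[2, 397], [17, 473], [18, 472]] [418, 530, 528, 527, 521, 260, 502, 505, 500, 504, 502, 499, 505, 509, 501, 498, 504, 501, 507, 504, 505, 506, 487, 259, 260, 253, 243, 235, 258, 250, 263, 264, 245, 349, 463, 102, 108, 85, 74, 230]
```

```bash
python3 -m creep '[[[0,0.3,-0.004,0,0,0,0],[0,0.3,-0.004,0,0,0,0],[0,0.229,0,0,0,0,0],[0,0,0,0,0,0,0],[0,0,0,0,0,0,0]]]' |grep -E 'contact|tcp'
python3 -m creep '[[[0,0,0,0.35,0,0,0],[0,0,0,0.35,0,0,0],[0,0,0,0.1,0,0,0],[0,0,0,0,0,0,0]]]' |grep -E 'contact|tcp'
python3 -m creep '[[[0,0,0,0.05,0,0,0],[0,0,0,0.05,0,0,0],[0,0,0,0.04,0,0,0],[0,0,0,0,0,0,0]]]' |grep -E 'contact|tcp'
python3 - <<'E'
from rig import eyes
import cv2
im=eyes.grab_frame('side')[:,:,::-1]
cv2.imwrite('pics/side6.png',cv2.resize(im[240:360,325:455],None,fx=5,fy=5,interpolation=2))
E
```

```text
tcp_pos: [0.5063, -0.4178, 0.3205]
contact_force: [0.0, 0.5, -1.4]
tcp_pos: [0.5067, -0.4174, 0.2203]
contact_force: [-0.6, 0.2, -1.6]
tcp_pos: [0.5063, -0.4187, 0.2064]
contact_force: [0.1, 0.2, -1.5]
```

View pics/side6.png

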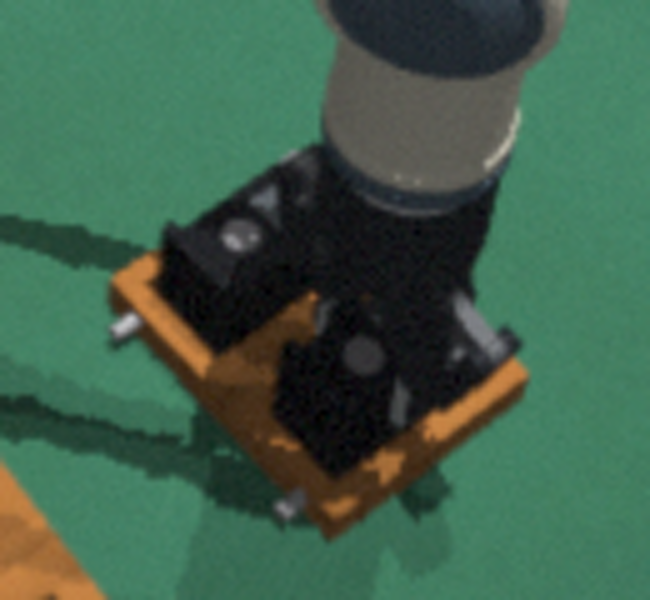

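The side view shows the shell down between the walls of the free slot, with no contact force yet. I'll lower the last 2 mm and release with a modest opening.

```bash
python3 -m creep '[[[0,0,0,0.01,0,0,0],[0,0,0,0.01,0,0,0],[0,0,0,0,0,0,0]]]' |grep -E 'contact|tcp'
```

```text
tcp_pos: [0.5063, -0.4188, 0.2047]
contact_force: [-0.6, 0.2, -0.2]
```

```bash
python3 -m creep '[[[0.56,0,0,0,0,0,0],[0.62,0,0,0,0,0,0],[0.7,0,0,0,0,0,0],[0.7,0,0,0,0,0,0]]]' |tail -3
python3 -m creep '[[[0.7,0,0,-0.2,0,0,0],[0.7,0,0,-0.35,0,0,0],[0.7,0,0,-0.38,0,0,0],[0.7,0.3,0,0,0,0,0],[0.7,0,0,0,0,0,0]]]' |head -3
python3 - <<'E'
from rig import eyes,env
from h import *
np.save('pics/wp7.npy',eyes.camera_params('wrist'),allow_pickle=True)
cv2.imwrite('pics/w7.png',eyes.grab_frame('wrist')[:,:,::-1]);t=eyes.grab_frame('side')[:,:,::-1]
cv2.imwrite('pics/s7.png',t)
a=cv2.imread('pics/w7.png')
cv2.imwrite('pics/both7.png',np.vstack([cv2.resize(a,(480,300)),cv2.resize(t[240:360,310:502],(480,300),interpolation=2)]))
E
```

```text
contact_force: [-0.3, 0.1, 1.3]
gripper_width: 0.696
gripper_force: 0.0
t: 17.3
tcp_pos: [0.4689, -0.4264, 0.3186]
orientation: [-0.291, 3.127, -0.006]
```

View pics/both7.png

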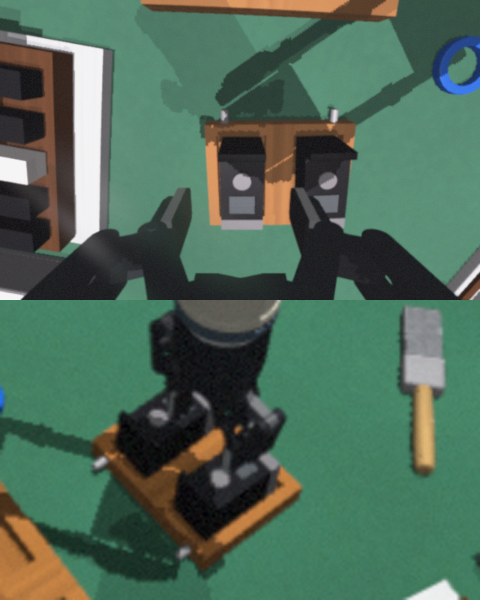

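Both shells appear seated and alike in the carrier: good one at (242,180) and spare at (328,180) in the upper half. I'll check numerically.

Run:
```python
from h import *
p=np.load('pics/wp7.npy',allow_pickle=True).item();im=cv2.imread('pics/w7.png')
h=cv2.cvtColor(im,cv2.COLOR_BGR2HSV)
a=np.radians(10.85);c,s=np.cos(a),np.sin(a)
C=np.array([.5008,-.376])
def loc(uv,z):
    d=pt(p,uv,z)[:,:2]-C; return (np.c_[d@[c,s],d@[-s,c]]*1e3).round(1).tolist()
for n,x0,x1 in(('good',270,370),('spare',395,480)):
    g=im[150:320,x0:x1]; m=cv2.inRange(h[150:320,x0:x1],(0,0,120),(180,60,255))
    k,l,st,ce=cv2.connectedComponentsWithStats(m)
    for i in range(1,k):
        if st[i,4]>60:
            x,y,w,hh,A=st[i]; x+=x0;y+=150; print(n,(x,y,w,hh,A),'top corners/bottom',loc([[x,y],[x+w,y+hh]],.056),'ctr',loc([ce[i]+[x0,150]],.056))
```

```text
good (np.int32(294), np.int32(150), np.int32(9), np.int32(11), np.int32(75)) top corners/bottom [[-78.5, -62.0], [-70.8, -56.0]] ctr [[-75.6, -59.7]]
good (np.int32(310), np.int32(232), np.int32(25), np.int32(22), np.int32(428)) top corners/bottom [[-17.5, -51.8], [0.5, -33.1]] ctr [[-8.8, -43.0]]
good (np.int32(306), np.int32(263), np.int32(33), np.int32(22), np.int32(673)) top corners/bottom [[8.1, -55.1], [27.4, -29.7]] ctr [[16.7, -42.8]]
good (np.int32(293), np.int32(293), np.int32(77), np.int32(14), np.int32(803)) top corners/bottom [[34.6, -65.8], [47.6, -4.5]] ctr [[40.6, -42.2]]
spare (np.int32(441), np.int32(150), np.int32(11), np.int32(14), np.int32(127)) top corners/bottom [[-78.4, 39.0], [-68.6, 47.7]] ctr [[-74.2, 42.6]]
spare (np.int32(427), np.int32(234), np.int32(23), np.int32(18), np.int32(235)) top corners/bottom [[-15.7, 35.1], [-0.9, 54.1]] ctr [[-7.3, 45.0]]
spare (np.int32(421), np.int32(261), np.int32(30), np.int32(21), np.int32(426)) top corners/bottom [[6.6, 32.7], [25.1, 57.9]] ctr [[14.7, 46.8]]
spare (np.int32(440), np.int32(291), np.int32(21), np.int32(14), np.int32(160)) top corners/bottom [[33.2, 50.1], [46.3, 68.5]] ctr [[37.3, 60.2]]
```

```bash
python3 -m creep '[[[0.7,0,0,0,0,0,0.0887],[0.7,0,0,0,0,0,0.0887],[0.7,0,0,0,0,0,0.0887],[1,0.0136,0.379,0,0,0,0],[1,0.0136,0.379,0,0,0,0]]]' |grep contact
python3 -m creep '[[[1,0.0136,0.379,0,0,0,0],[1,0.0136,0.379,0,0,0,0],[1,0.0136,0.379,0,0,0,0],[1,0.0136,0.379,0,0,0,0],[1,0.0136,0.379,0,0,0,0]]]' |grep contact
python3 -m creep '[[[1,0.0136,0.379,0,0,0,0],[1,0.0136,0.379,0,0,0,0],[1,0,0,0,0,0,0],[1,0,0,0,0,0,0],[1,0,0,0,0,0,0]]]' |grep contact;python3 loc.py
```

```text
contact_force: [0.4, -0.6, 0.4]
contact_force: [0.5, -0.8, 0.4]
contact_force: [0.0, 0.2, 0.6]
t 18.9 gauge xy mm [[  4.6 -61.1]] z 0.3149 yaw of tool y vs gauge y -0.11 tilt [-0.001 -0.    -1.   ] F [0.  0.2 0.6] w 1.001
```

```bash
python3 -m creep '[[[1,0,-0.008,0.35,0,0,0],[1,0,0,0.38,0,0,0],[1,0,0,0.165,0,0,0],[1,0,0,0,0,0,0]]]' |grep contact; python3 loc.py
python3 -m creep '[[[0,0,0,0,0,0,0],[0,0,0,0,0,0,0],[0,0,0,0,0,0,0],[0,0,0,0,0,0,0],[0,0,0,0,0,0,0]]]' 50 |tail -3; python3 loc.py
```

```text
contact_force: [-0.8, -0.3, -0.5]
t 19.3 gauge xy mm [[  3.2 -63.3]] z 0.2035 yaw of tool y vs gauge y -0.24 tilt [-0.008  0.001 -1.   ] F [-0.8 -0.3 -0.5] w 0.997
contact_force: [-1.8, -1.1, 6.6]
gripper_width: 0.509
gripper_force: 53.8
t 19.8 gauge xy mm [[  5.1 -61.7]] z 0.2108 yaw of tool y vs gauge y -0.1 tilt [ 0.004 -0.001 -1.   ] F [-1.8 -1.1  6.6] w 0.509
```

```bash
python3 -m creep '[[[0,0.05,0,-0.02,0,0,0],[0,0.08,0,0,0,0,0],[0,0.08,0,0,0,0,0],[0,0.08,0,0,0,0,0],[0,0,0,0,0,0,0]]]' |grep contact; python3 loc.py
```

```text
contact_force: [-3.2, 0.3, 3.1]
t 20.3 gauge xy mm [[-31.7 -61.4]] z 0.211 yaw of tool y vs gauge y -0.07 tilt [-0.001  0.    -1.   ] F [-3.2  0.3  3.1] w 0.504
```

```bash
python3 -m creep '[[[0,0,0,-0.2,0,0,0],[0,0,0,-0.36,0,0,0],[0,0,0,-0.35,0,0,0],[0,0.094,0.345,0,0,0,0],[0,0.094,0.345,0,0,0,0]]]' |grep contact
python3 -m creep '[[[0,0.094,0.345,0,0,0,0],[0,0.094,0.345,0,0,0,0],[0,0.094,0.345,0,0,0,0],[0,0.094,0.345,0,0,0,0],[0,0.094,0.345,0,0,0,0]]]' |grep contact
python3 -m creep '[[[0,0.094,0.345,0,0,0,0],[0,0.094,0.345,0,0,0,0],[0,0,0,0,0,0,0],[0,0,0,0,0,0,0]]]'
python3 - <<'E'
from rig import eyes
import cv2
a=eyes.grab_frame('wrist')[:,:,::-1];cv2.imwrite('pics/w8.png',a)
E
```

```text
contact_force: [-0.7, 0.2, -2.5]
contact_force: [1.2, -0.3, -0.9]
t: 21.7
tcp_pos: [0.5017, 0.3702, 0.3184]
orientation: [-0.358, -3.119, 0.003]
contact_force: [0.3, 0.2, -1.4]
gripper_width: 0.506
gripper_force: 52.8
```

View pics/w8.png

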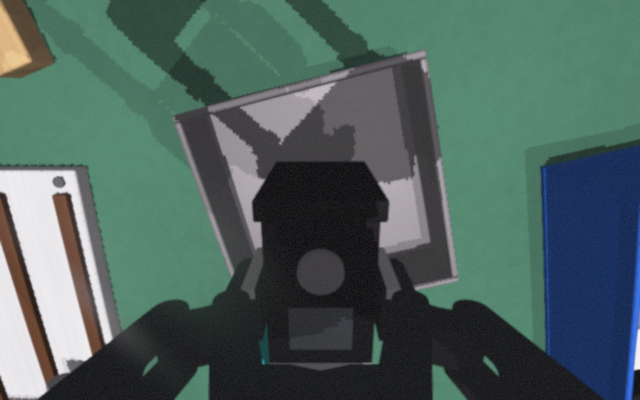

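The held shell is over the bin. The bin's centre is near (318,180), and the tool axis projects at about (320,200). I'll lower and release.

```bash
python3 -m creep '[[[0,0,0,0.35,0,0,0],[0,0,0,0.35,0,0,0],[0,0,0,0.17,0,0,0],[0,0,0,0,0,0,0]]]' |grep -E 'tcp|contact'
python3 -m creep '[[[0.6,0,0,0,0,0,0],[0.75,0,0,0,0,0,0],[0.75,0,0,0,0,0,0],[0.75,0,0,0,0,0,0]]]' |grep -E 'tcp|contact|width'
python3 -m creep '[[[0.75,0,0,-0.3,0,0,0],[0.75,0,0,-0.4,0,0,0],[0.75,0,0,-0.4,0,0,0],[0.75,-0.4,0,0,0,0,0],[0.75,-0.4,0,0,0,0,0]]]' |grep -E 'tcp|contact'
python3 -m creep '[[[0.75,0,0,0,0,0,0],[0.75,0,0,0,0,0,0],[0.75,0,0,0,0,0,0]]]' |grep -E 'tcp|contact'
python3 - <<'E'
from rig import eyes
import numpy as np,cv2
t=eyes.grab_frame('top')[:,:,::-1];s=eyes.grab_frame('side')[:,:,::-1]; w=eyes.grab_frame('wrist')[:,:,::-1]
cv2.imwrite('pics/fin.png',np.vstack([np.hstack([cv2.resize(w,(400,250)),cv2.resize(s[80:180,210:370],(400,250))]),np.hstack([cv2.resize(s[240:360,310:502],(400,250)),cv2.resize(t[130:230,400:560],(400,250))])]))
E
```

```text
tcp_pos: [0.5014, 0.3671, 0.2105]
contact_force: [-0.5, -0.6, -1.2]
tcp_pos: [0.5026, 0.3696, 0.2175]
contact_force: [-0.6, -0.2, 0.4]
gripper_width: 0.748
tcp_pos: [0.5958, 0.3481, 0.353]
contact_force: [1.1, -0.1, -0.2]
tcp_pos: [0.5951, 0.3478, 0.3481]
contact_force: [-1.5, 0.9, -0.8]
```

View pics/fin.png

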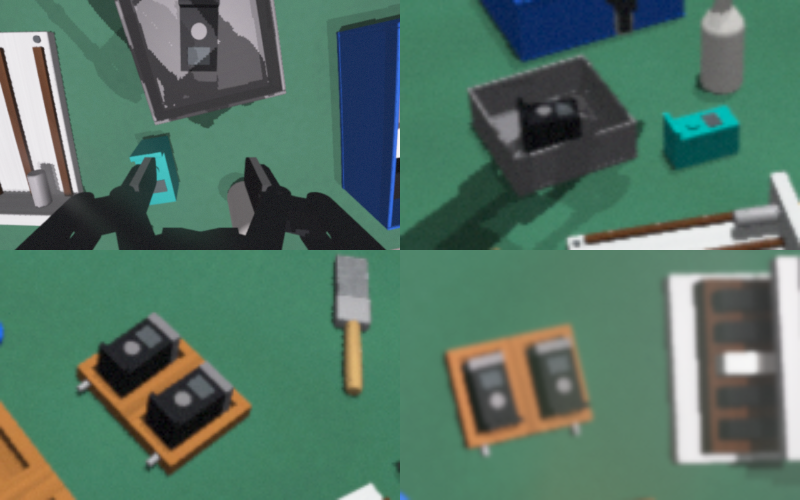

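The tight shell lies in the bin at (550,120). The good shell (190,405) and the spare (135,360) both sit flat in the carrier's slots, and the robot touches nothing.

```bash
python3 -c "from rig import ticket; print(ticket.finish_job())"
```

```text
the job is handed in; nothing more can be done
None
```

Job handed in (no verdict shown): the left-lane shell went fully home and is in the free carrier slot, the right-lane shell jammed at the pin tip and is in the scrap bin, and the spare is still in its slot.

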